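# Unload the specimen trolley's cold well

### The arm

A 6-joint arm with a two-finger parallel gripper is mounted at the origin on the work surface. World frame = base frame: x ahead of the robot, y to its left, z up, the work surface at z = 0. Lengths are in m, angles in rad, forces in N, time in s.
With the tool pointing down it reaches from about 0.375 to 0.9 m from the base axis. Payload 3.1 kg.
Tool frame: the origin (TCP) lies midway between the tips of the shut fingers; the grasp point (between the pads) lies robot.grip_depth behind it (robot.grip_depth is the distance from the TCP to the grasp point, in m); z points along the fingers, y is the line along which they close (so a half turn about z gives the same grasp; the last joint's range is limited). The gripper opens to 87 mm and grips with 3 to 60 N. Pads are 19 mm wide; open, the fingers measure 117 mm over their backs; the gripper's body (75 mm by 190 mm) begins 51 mm behind the grasp point.
Start: joints at [1.145, 0.527, 1.433, -0, 1.181, -0.178], TCP at [0.153, 0.606, 0.192] pointing down, gripper open.
Joint ranges: [-3.08, 3.08], [-0.75, 2.2], [0.22, 2.44], [-1.43, 4.57], [0, 2.65], [-2.85, 2.85]. Speed limits (rad/s): [2.79, 2.79, 3.14, 3.14, 3.14, 3.14].

### API

Orientations are given as a unit quaternion [x, y, z, w].
In Python, from rig import robot, optics, sensors gives the robot as it stands (robot), with the cameras (optics) and the readings (sensors).
- The arm moves only by the shell command python3 nudge.py FILE [OPENING] [FORCE], which reads ROWS from the file FILE. ROWS is a JSON list of rows, 1 to 20 of them, each an object with the fields tx, ty, tz (the shift in m), yaw (a turn about the tool's z in rad); a field left out counts as zero; each row shifts and turns the commanded pose from where the row before left it, along the tool's axes as they then stand; what a row does not reach is not made up. A row lasts 1/12 s, in which the tool goes at most 0.0417 m and 0.125 rad, less where a joint would pass 70% of its speed; a pose out of reach is approached as far as the arm can. OPENING is the finger opening in m, set as the command begins (- or left out keeps the last). The fingers move at their own pace and stop on an object; FORCE is the grip in N (left out, the last holds). Time passes only in rows, so rows that do not move let the fingers close. It prints the time, the measured TCP pose, the force, the opening and the grip force at its end. Input that does not fit is refused with a message, and nothing moves.
- sensors.get_obs(): the state, without advancing time (a new reading comes with each control period).
- optics.camera(name): name is "side" or "top"; returns a dict with "img" (480x640x3 uint8, red, green, blue), "fx", "fy", "cx", "cy" (pixels), "xyz" and "attitude" of the camera in the world. Camera axes: x right, y down, z forward; pixel columns grow to the right and rows downward; lengths in m; the calibration is good to about 2 mm. A picture is of the moment at which its call begins. There is no depth.
- robot.hand_in(): hands the job in; it is judged then, once.
The state is a dict: "time": time; "q": joint angles; "joint_velocities": joint speeds; "joint_torque": joint torques, N m; "position": TCP position; "tool_rot": TCP orientation; "ft_force": force on the tool from outside, world axes, zero at the start; "moment": the same for the moment, N m; "grip_width": finger opening in m; "grip_force": force on a finger pad.
Only numpy, scipy, OpenCV 4.12 (cv2) and the standard library are available. Lean on these libraries where they do the work, as an engineer would, in place of code of your own. Each camera call takes 0.05 s, during which the arm holds its last target. There are 200 camera calls.

### The job

Unload the trolley's cold well: move the hand scanner off the hatch and lay it flat on the deck, clear of the hatch. Flip up the ring pull in the flush hatch, lift the hatch by it and swing it fully open, so that it stands upright by itself; then stand every blue-capped culture bottle upright on the narrow raised ledge. Leave the yellow-capped bottle in the well, shut the hatch flush again and fold the ring flat into its recess, without disturbing the rack, jar and tub on the deck.

Things in the scene. Friction and masses are not known exactly. Their poses are not given: they have to be found in the camera images.
- trolley: White-topped specimen trolley parked against the robot's bench; it does not move. Deck 460 mm (its x) by 920 mm (its y), level with the bench top. Origin: centre of the deck's top face; x points away from the robot, y to its left, z up. The cold well's hatch lies flush in the deck.
- hatch (a joint): Angle of the grey hatch in rad: 0 is shut and flush with the deck, 1.6 is its stop, just past upright. The hatch is a panel 210 mm (trolley x) by 320 mm (trolley y), 22 mm thick, 0.6 kg, hinged along its far edge, so the near edge (towards the robot) swings up and away. A friction stay of about 0.85 N m in the hinge holds it at any angle; lifting it by the ring takes some 10 N.
- hatch_hinge (a point): Middle of the hatch's hinge line, level with the deck top; the hinge axis runs along the trolley's y. The point has the trolley's axes.
- hatch_edge (a point): Middle of the hatch's free edge, on its outer (upper) face, 210 mm from the hinge; the panel reaches 22 mm below that face. Its axes turn with the hatch.
- ring (a joint): Angle of the steel D-ring pull relative to the hatch in rad: 0 folded flat in its recess, pi/2 square to the hatch, 1.75 its stop. Folded, it points from its pivot towards the hatch's free edge, its bar flush with the hatch's face; its free end swings up and over towards the hinge. Friction of 0.025 N m keeps it where it is left.
- ring_pivot (a point): Middle of the ring's pivot axis, 112 mm from the hinge line, 5 mm below the hatch's outer face; the axis runs along the trolley's y. Its axes turn with the hatch. The ring lies in a black recess 90 mm (trolley x) by 84 mm, 16 mm deep, whose near wall is 20 mm from the hatch's free edge: 31 mm of room for a finger beyond the bow, 33 mm between bow and pivot.
- ring_bow (a point): Middle of the ring's bow, the straight cross-bar at its free end, along the trolley's y, 42 mm from the pivot. The ring is 9 mm round steel bar; its two legs are 56 mm apart (centre lines).
- well_floor (a point): Centre of the floor of the stainless cold well under the hatch, 120 mm below the deck top. The well is 140 mm (trolley x) by 280 mm (trolley y) inside, vertical walls, and its centre is 115 mm from the hinge line. The point has the trolley's axes. The bottles stand one to a cell in a fixed white crate, 30 mm high: five cells 50 mm square in a row along the trolley's y, 54 mm apart.
- ledge_top (a point): Centre of the upper face of the narrow raised steel ledge, 80 mm above the deck: the ledge is 250 mm long (its x) and 46 mm wide (its y), flat, with no rim; it stands fixed on the deck to the right of the hatch, on a foot 110 mm wide.
- yellow: amber glass culture bottle with a white label standing in the cold well: 34 mm diameter up to 58 mm, necking in to 25 mm at 67 mm; a yellow cap of 28 mm diameter covers 70 to 92 mm (total height 92 mm). About 0.1 kg. Origin: centre of its underside; z up along its axis. Its place is in the well.
- tube_rack: Bystander: grey tube rack with capped tubes, 130 x 85 mm, 89 mm high, 0.45 kg, on the deck beyond the hatch's hinge. Origin: centre of its underside.
- scanner: Black hand scanner, 145 mm long, lying across the shut hatch at the start. Handle 100 mm (its x) by 40 mm (its y) by 30 mm high, centred on the origin; head 62 mm wide and 40 mm high from 45 to 95 mm along its x. 0.2 kg, centre of mass 35 mm along its x. Origin: on its underside, middle of the handle.
- scanner_head (a point): Front end of the scanner's head, on its underside, 95 mm from its origin.
- scanner_tail (a point): End of the scanner's handle, on its underside, 50 mm from its origin.
- wipes: Bystander: white jar with a blue lid, 72 mm diameter, 110 mm high, on the deck right of the ledge. Origin: centre of its underside.
- cap_tub: Bystander: small white tub of loose caps on the deck beyond the hatch's hinge, to the left of the rack, 100 x 80 mm, 45 mm high. Origin: centre of its underside.
- blue1: amber glass culture bottle with a white label standing in the cold well: 34 mm diameter up to 58 mm, necking in to 25 mm at 67 mm; a blue cap of 28 mm diameter covers 70 to 92 mm (total height 92 mm). About 0.1 kg. Origin: centre of its underside; z up along its axis. Absent in some runs.
- blue2: amber glass culture bottle with a white label standing in the cold well: 34 mm diameter up to 58 mm, necking in to 25 mm at 67 mm; a blue cap of 28 mm diameter covers 70 to 92 mm (total height 92 mm). About 0.1 kg. Origin: centre of its underside; z up along its axis. Absent in some runs.
- blue3: amber glass culture bottle with a white label standing in the cold well: 34 mm diameter up to 58 mm, necking in to 25 mm at 67 mm; a blue cap of 28 mm diameter covers 70 to 92 mm (total height 92 mm). About 0.1 kg. Origin: centre of its underside; z up along its axis. Absent in some runs.
- blue4: amber glass culture bottle with a white label standing in the cold well: 34 mm diameter up to 58 mm, necking in to 25 mm at 67 mm; a blue cap of 28 mm diameter covers 70 to 92 mm (total height 92 mm). About 0.1 kg. Origin: centre of its underside; z up along its axis. Absent in some runs.

How it is judged:
By the outcome, as a careful person would: the job done as asked, in the order asked, and still so for the second after the job is handed in, with the robot touching nothing.
Of blue1, blue2, blue3, blue4 only 2 to 4 are there at a start; the rules pass over those that are not, and their reading is None.
At some moment in a run one of scanner may be knocked a few centimetres aside while the robot is not near it.
Once in a run the grip may slacken for a moment while it holds something.
It also fails if it takes over 210 s, if anything falls off the work surface, if the arm or the gripper's body presses on something with over 40 N, if the wrist force passes 120 N, or if a joint passes its speed limit or range.

## Working session

There is one attempt and no reset: what is moved stays moved. The work goes in short steps, Python scripts to look and compute and a shell command to move; the robot and the scene stay as the last step left them, time stands still between calls to the robot, and variables do not carry over. Pictures are saved under pics/ and viewed, at most 14 in all, crops included, and the job is handed in when it is done.

```bash
ls; mkdir -p pics; python3 - <<'E'
from rig import robot, optics, sensors
import cv2,numpy as np
o=sensors.get_obs(); print({k:np.round(v,3).tolist() for k,v in o.items()}, robot.grip_depth)
for n in("side","top"):
    c=optics.camera(n); print(n,{k:np.round(v,4).tolist() for k,v in c.items() if k!="img"})
    cv2.imwrite(f"pics/{n}0.png",c["img"][:,:,::-1])
E
```

```text
nudge.py
pics
rig.py
{'time': 0.0, 'q': [1.146, 0.528, 1.434, -0.0, 1.181, -0.178], 'joint_velocities': [0.001, -0.0, 0.001, 0.0, -0.001, -0.0], 'joint_torque': [0.001, -44.004, -17.66, 0.064, 0.058, -0.0], 'position': [0.152, 0.605, 0.191], 'tool_rot': [0.123, 0.992, -0.001, -0.0], 'ft_force': [-0.303, -0.609, 0.096], 'moment': [0.002, -0.011, -0.02], 'grip_force': 0.0, 'grip_width': 0.087} 0.0187
side {'fx': 624.1814, 'fy': 624.1814, 'cx': 324.9706, 'cy': 243.3687, 'xyz': [0.996, -0.6888, 0.9641], 'attitude': [0.9069, 0.2682, -0.0876, -0.313]}
top {'fx': 458.8409, 'fy': 458.8409, 'cx': 324.672, 'cy': 243.6774, 'xyz': [0.5596, -0.0982, 0.9452], 'attitude': [0.7154, -0.6973, 0.0222, -0.0377]}
```

View pics/top0.png

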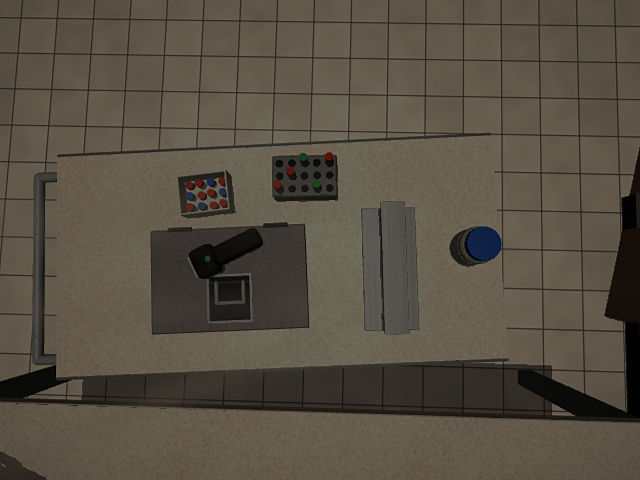

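View pics/side0.png

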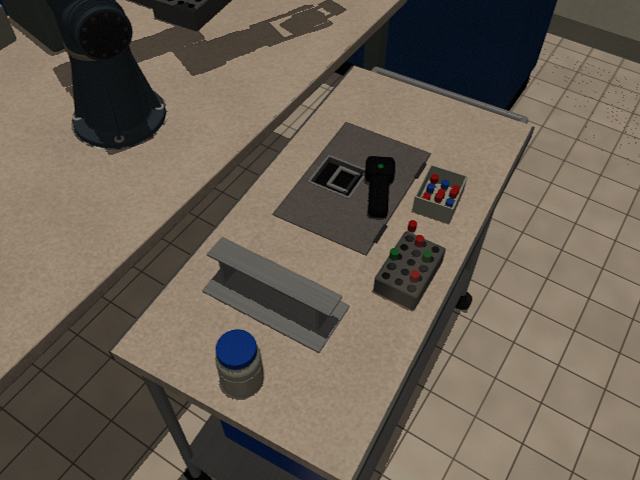

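Top view shows the hatch with corners near (152,232), (305,224), (309,327) and (153,334). The ring recess is at (230,297), the scanner head at (207,261) with its tail at (260,238), and the ledge top spans (393,202) to (395,333). The side view agrees with this, with the jar at (238,360), the rack at (410,270) and the tub at (440,193).

```bash
cat > h.py <<'E'
from rig import robot, optics, sensors
import numpy as np,cv2
from scipy.spatial.transform import Rotation as R
def ray(c,p,z):
    d=R.from_quat(c["attitude"]).apply([(p[0]-c["cx"])/c["fx"],(p[1]-c["cy"])/c["fy"],1]); o=np.array(c["xyz"])
    return o+d*(z-o[2])/d[2]
def proj(c,P):
    v=R.from_quat(c["attitude"]).inv().apply(np.array(P)-c["xyz"]); return np.array([c["fx"]*v[0]/v[2]+c["cx"],c["fy"]*v[1]/v[2]+c["cy"]])
def tri(c1,p1,c2,p2):
    A=[];b=[]
    for c,p in((c1,p1),(c2,p2)):
        d=ray(c,p,0)-c["xyz"];d/=np.linalg.norm(d);M=np.eye(3)-np.outer(d,d);A.append(M);b.append(M@c["xyz"])
    A=np.vstack(A);b=np.hstack(b);return np.linalg.lstsq(A,b,rcond=None)[0]
def go(P,yaw=None):
    """tool-axes shift to world P and turn so tool y points along world angle yaw (mod pi)"""
    o=sensors.get_obs();r=R.from_quat(o["tool_rot"]);d=r.inv().apply(np.array(P)-o["position"])
    y=r.apply([0,1,0]);a=np.arctan2(y[1],y[0]);t=0
    if yaw is not None: t=-((yaw-a+np.pi/2)%np.pi-np.pi/2)   # tool z is down
    print("shift",d.round(4),"turn",round(t,3),"tool y at",round(a,3),"q6",round(o["q"][5],2))
E
python3 - <<'E'
from h import *
t=optics.camera("top"); s=optics.camera("side")
g=cv2.cvtColor(t["img"],cv2.COLOR_RGB2HSV); 
print("hatch hsv",g[310,180],g[250,160],"deck",g[300,120],"ledge",g[270,393],"scan",g[240,245])
m=((g[...,2]<115)&(g[...,2]>0)).astype(np.uint8)*255
m[:215]=0;m[345:]=0;m[:,:140]=0;m[:,320:]=0
c=max(cv2.findContours(m,0,2)[0],key=cv2.contourArea); r=cv2.minAreaRect(c);b=cv2.boxPoints(r)
print("box",b.round(1).tolist()); print(np.array([ray(t,p,0) for p in b]).round(4))
# scanner
m=((g[...,2]<32)).astype(np.uint8)*255; m[:222]=0;m[280:]=0;m[:,:180]=0;m[:,270:]=0
m=cv2.morphologyEx(m,cv2.MORPH_OPEN,np.ones((3,3)))
c=max(cv2.findContours(m,0,2)[0],key=cv2.contourArea);r=cv2.minAreaRect(c);print("scan",r)
print(np.array([ray(t,p,.02) for p in cv2.boxPoints(r)]).round(4))
print("ledge",np.array([ray(t,p,.08) for p in((382,202),(405,202),(409,333),(385,334))]).round(4))
print("deck",np.array([ray(t,p,0) for p in((58,156),(490,134),(508,359),(58,378))]).round(4))
print("rack",np.array([ray(t,p,.0) for p in((273,199),(338,199))]).round(4),"tub",np.array([ray(t,p,.0) for p in((183,217),(232,213))]).round(4))
cv2.imwrite("pics/z0.png",np.hstack([cv2.resize(t["img"][215:345,140:320],None,fx=2.2,fy=2.2,interpolation=2),cv2.resize(s["img"][120:250,270:440],None,fx=2.2,fy=2.2,interpolation=2)])[:,:,::-1])
E
```

```text
hatch hsv [18 49 63] [15 46 55] deck [ 16  63 102] ledge [21 21 84] scan [10 43 18]
box [[140.0, 215.0], [319.0, 215.0], [319.0, 344.0], [140.0, 344.0]]
[[ 0.6903  0.3124  0.    ]
 [ 0.6991 -0.063   0.    ]
 [ 0.4349 -0.0703  0.    ]
 [ 0.4242  0.2962  0.    ]]
scan ((229.67039489746094, 260.2505187988281), (47.312355041503906, 74.90619659423828), 71.20011138916016)
[[0.6182 0.2037 0.02  ]
 [0.671  0.061  0.02  ]
 [0.5808 0.0265 0.02  ]
 [0.5285 0.1681 0.02  ]]
ledge [[ 0.715  -0.1852  0.08  ]
 [ 0.716  -0.2288  0.08  ]
 [ 0.4704 -0.239   0.08  ]
 [ 0.4673 -0.1947  0.08  ]]
deck [[ 0.8128  0.4961  0.    ]
 [ 0.8786 -0.4165  0.    ]
 [ 0.4163 -0.4506  0.    ]
 [ 0.3509  0.4608  0.    ]]
rack [[ 0.7306  0.0341  0.    ]
 [ 0.7336 -0.1017  0.    ]] tub [[0.6882 0.2214 0.    ]
 [0.699  0.1189 0.    ]]
```

View pics/z0.png

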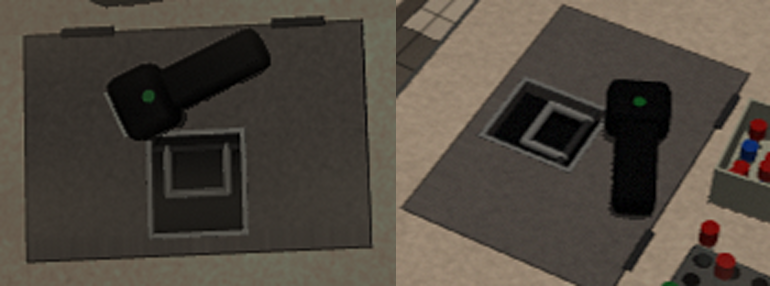

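```bash
python3 - <<'E'
from h import *
t=optics.camera("top"); s=optics.camera("side")
P=lambda u,v,z:ray(t,(140+u/2.2,215+v/2.2),z)
S=lambda u,v,z:ray(s,(270+(u-396)/2.2,120+v/2.2),z)
H=np.array([P(25,36,0),P(362,20,0),P(371,247,0),P(28,262,0)])
print("hatch",H.round(4).tolist(),"sides",[np.linalg.norm(H[i]-H[(i+1)%4]).round(4) for i in range(4)])
print("hinge mid",(H[0]+H[1])/2,"edge mid",(H[2]+H[3])/2)
y=H[0]-H[1]+H[3]-H[2];print("yaw",-np.arctan2(y[0],y[1]))
print("side hatch",np.array([S(562,5,0),S(749,74,0),S(402,207,0)]).round(4).tolist())
print("bow",P(198,190,-.002),"side bow ends",S(553,103,-.002),S(523,143,-.002))
print("scan dot",P(148,96,.04),S(640,101,.04),"tail",P(264,46,.025),S(633,213,.02))
m=(t["img"].max(2)<27).astype(np.uint8)*255
m[:222]=0;m[274:]=0;m[:,:180]=0;m[:,270:]=0
h=m.copy();h[:,:226]=0
c=max(cv2.findContours(h,0,2)[0],key=cv2.contourArea);r=cv2.minAreaRect(c);print(r,np.array([ray(t,p,.03) for p in cv2.boxPoints(r)]).round(4).tolist())
E
```

```text
hatch [[0.6564, 0.2864, 0.0], [0.6793, -0.0335, 0.0], [0.4678, -0.0482, 0.0], [0.4449, 0.2711, 0.0]] sides [np.float64(0.3207), np.float64(0.212), np.float64(0.3201), np.float64(0.212)]
hinge mid [0.66786913 0.12644287 0.        ] edge mid [0.45638284 0.11144169 0.        ]
yaw 0.0715727043872436
side hatch [[0.4443, 0.2715, 0.0], [0.6556, 0.2867, -0.0], [0.467, -0.047, 0.0]]
bow [ 0.51572972  0.11545042 -0.002     ] side bow ends [ 0.51148699  0.14555576 -0.002     ] [ 0.51582758  0.08386957 -0.002     ]
scan dot [0.60060302 0.15499644 0.04      ] [0.59994776 0.15671302 0.04      ] tail [0.64995494 0.05423643 0.025     ] [0.65634804 0.04797183 0.02      ]
((240.6000213623047, 244.70001220703125), (21.466251373291016, 42.48529052734375), 63.43495178222656) [[0.6298, 0.1399, 0.03], [0.6701, 0.0647, 0.03], [0.6318, 0.0439, 0.03], [0.5917, 0.1188, 0.03]]
```

```bash
python3 -c "
from h import *
go([.617,.1215,.10],.47)"
```

```text
shift [-0.5687 -0.3561  0.0916] turn 0.854 tool y at 1.324 q6 -0.18
```

```bash
echo '[{"tx": -0.0335,"ty": -0.021,"tz": 0.005},{"tx": -0.0335,"ty": -0.021,"tz": 0.005},{"tx": -0.0335,"ty": -0.021,"tz": 0.005},{"tx": -0.0335,"ty": -0.021,"tz": 0.005},{"tx": -0.0335,"ty": -0.021,"tz": 0.005},{"tx": -0.0335,"ty": -0.021,"tz": 0.005},{"tx": -0.0335,"ty": -0.021,"tz": 0.005},{"tx": -0.0335,"ty": -0.021,"tz": 0.005},{"tx": -0.0335,"ty": -0.021,"tz": 0.005},{"tx": -0.0335,"ty": -0.021,"tz": 0.005},{"tx": -0.0335,"ty": -0.021,"tz": 0.005},{"tx": -0.0335,"ty": -0.021,"tz": 0.005},{"tx": -0.0335,"ty": -0.021,"tz": 0.005},{"tx": -0.0335,"ty": -0.021,"tz": 0.005},{"tx": -0.0335,"ty": -0.021,"tz": 0.005},{"tx": -0.0335,"ty": -0.021,"tz": 0.005},{"tx": -0.0335,"ty": -0.021,"tz": 0.005},{}]' > rows.txt && python3 nudge.py rows.txt 0.07
echo '[{"yaw": 0.122},{"yaw": 0.122},{"yaw": 0.122},{"yaw": 0.122},{"yaw": 0.122},{"yaw": 0.122},{"yaw": 0.122},{},{}]' > rows.txt && python3 nudge.py rows.txt
python3 -c "
from h import *
go([.617,.1215,.004],.47)"
```

```text
time: 1.8
position: [0.6243, 0.1145, 0.1062]
tool_rot: [0.126, 0.992, -0.001, 0.003]
ft_force: [0.9, 1.2, 0.2]
grip_width: 0.0701
grip_force: 0.0
time: 2.55
position: [0.6176, 0.1209, 0.1067]
tool_rot: [0.522, 0.853, -0.0, -0.0]
ft_force: [-0.2, -0.1, 0.5]
grip_width: 0.0698
grip_force: 0.0
shift [ 0.0008 -0.0002  0.1027] turn 0.003 tool y at 0.473 q6 -0.46
```

```bash
echo '[{"tz": 0.03},{"tz": 0.03},{"tz": 0.022},{"tz": 0.015},{"tz": 0.005},{},{}]' > rows.txt && python3 nudge.py rows.txt
echo '[{},{},{},{},{},{},{},{}]' > rows.txt && python3 nudge.py rows.txt 0.02 30
echo '[{"tz": -0.02},{"tz": -0.03},{"tz": -0.03},{"tz": -0.02},{},{}]' > rows.txt && python3 nudge.py rows.txt
python3 -c "
from h import *
go([.56,.385,.104],1.642)"
```

```text
time: 3.13
position: [0.6182, 0.1208, 0.0052]
tool_rot: [0.523, 0.853, 0.0, 0.0]
ft_force: [0.2, 0.4, -0.4]
grip_width: 0.0699
grip_force: 0.0
time: 3.8
position: [0.6176, 0.1208, 0.0048]
tool_rot: [0.523, 0.852, -0.0, -0.0]
ft_force: [-0.5, -0.3, -0.4]
grip_width: 0.025
grip_force: 0.0
time: 4.3
position: [0.6186, 0.1208, 0.1061]
tool_rot: [0.523, 0.852, 0.001, 0.001]
ft_force: [-0.1, -0.5, 0.4]
grip_width: 0.0199
grip_force: 0.0
shift [0.2621 0.0675 0.002 ] turn -1.172 tool y at 0.47 q6 -0.45
```

Nothing was gripped, so the scanner may have been knocked. Looking again.

```bash
python3 - <<'E'
from h import *
t=optics.camera("top"); s=optics.camera("side")
cv2.imwrite("pics/z1.png",np.hstack([cv2.resize(t["img"][180:360,120:330],None,fx=1.9,fy=1.9),cv2.resize(s["img"][90:270,240:450],None,fx=1.9,fy=1.9)])[:,:,::-1])
E
```

```text
(no output)
```

View pics/z1.png

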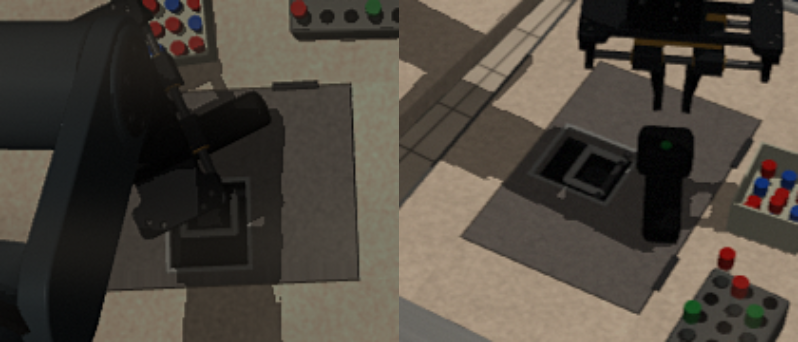

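```bash
python3 - <<'E'
from h import *
t=optics.camera("top"); s=optics.camera("side");o=sensors.get_obs()
p=o["position"];r=R.from_quat(o["tool_rot"])
for n,c in(("t",t),("s",s)):
    print(n,[proj(c,p+r.apply(v)).round(1).tolist() for v in([0,0,0],[0,.01,0],[0,-.01,0])], "dot",proj(c,[.6003,.156,.04]))
m=(s["img"].max(2)<30).astype(np.uint8)*255;m[:150]=0;m[225:]=0;m[:,:360]=0;m[:,:]=m;m[:,400:]=0
n,l,st,ce=cv2.connectedComponentsWithStats(m);k=1+st[1:,4].argmax();print(st[k],ce[k])
for v in range(150,225,6):
    x=np.where(l[v]==k)[0]; print(v,x.min() if len(x) else 0,x.max() if len(x) else 0,end="; ")
E
```

```text
t [[216.7, 248.8], [214.5, 244.0], [218.9, 253.7]] dot [206.76320662 258.77599439]
s [[381.7, 157.2], [386.8, 157.6], [376.6, 156.8]] dot [380.88684251 166.17954454]
[ 365  156   30   62 1428] [378.78571429 184.40826331]
150 0 0; 156 370 375; 162 366 394; 168 366 394; 174 365 393; 180 366 392; 186 369 389; 192 369 388; 198 368 388; 204 368 387; 210 367 387; 216 369 385; 222 0 0;
```

```bash
python3 - <<'E'
from h import *
s=optics.camera("side")["img"][100:235,330:450]
s=np.clip(s.astype(float)*2.2,0,255).astype(np.uint8)
cv2.imwrite("pics/z2.png",cv2.resize(s,None,fx=4,fy=4,interpolation=2)[:,:,::-1])
E
```

```text
(no output)
```

View pics/z2.png

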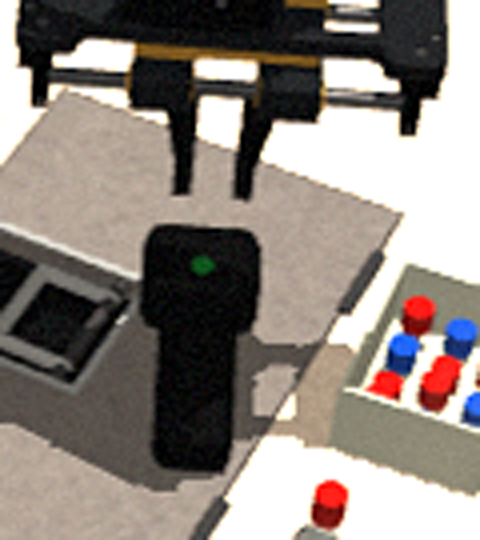

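```bash
echo '[{},{},{},{},{},{}]' > rows.txt && python3 nudge.py rows.txt 0
python3 - <<'E'
from h import *
c=optics.camera("side");o=sensors.get_obs();p=o["position"];r=R.from_quat(o["tool_rot"])
s=c["img"][100:235,330:450]
print(o["position"],[proj(c,p+r.apply(v)).round(1).tolist() for v in([0,0,0],[0,0,-.01],[0,0,-.02],[0.01,0,0],[-.01,0,0])])
s=np.clip(s.astype(float)*2.2,0,255).astype(np.uint8);s=cv2.resize(s,None,fx=4,fy=4,interpolation=2)
q=(proj(c,p)-[330,100])*4;cv2.circle(s,tuple(int(v) for v in q),3,(255,0,255),-1)
cv2.imwrite("pics/z3.png",s[100:320,:,::-1])
E
```

```text
time: 5.05
position: [0.6177, 0.1208, 0.1048]
tool_rot: [0.523, 0.852, 0.0, 0.0]
ft_force: [-0.5, -0.8, 0.5]
grip_width: 0.0004
grip_force: 0.0
[0.61773377 0.12075712 0.10479956] [[382.4, 156.8], [382.8, 153.1], [383.2, 149.3], [382.6, 153.3], [382.1, 160.4]]
```

View pics/z3.png

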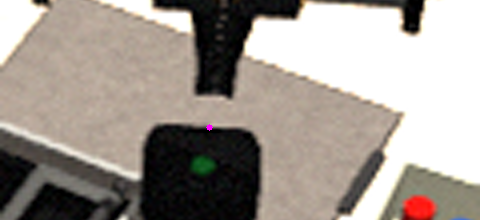

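```bash
python3 -c "
from h import *
go([.56,.23,.035])"
```

```text
shift [ 0.1235 -0.002   0.0698] turn 0 tool y at 0.47 q6 -0.45
```

```bash
echo '[{"tx": 0.031},{"tx": 0.031},{"tx": 0.031},{"tx": 0.031,"ty": -0.002},{"tz": 0.03},{"tz": 0.025},{"tz": 0.01},{"tz": 0.005},{},{}]' > rows.txt && python3 nudge.py rows.txt
echo '[{"tz": 0.004},{"tz": 0.004},{"tz": 0.004},{"tz": 0.004},{"tz": 0.004},{"tz": 0.003},{"tz": 0.003},{},{}]' > rows.txt && python3 nudge.py rows.txt
python3 - <<'E'
from h import *
c=optics.camera("side");t=optics.camera("top");o=sensors.get_obs();p=o["position"]
q=proj(c,p).astype(int);print(p,q,proj(t,p))
im=c["img"].copy();im=np.clip(im[q[1]-50:q[1]+40,q[0]-60:q[0]+60].astype(float)*2.2,0,255).astype(np.uint8);im=cv2.resize(im,None,fx=4,fy=4,interpolation=2);cv2.circle(im,(240,200),3,(255,0,255),-1)
cv2.imwrite("pics/z4.png",im[:,:,::-1])
E
```

```text
time: 5.93
position: [0.5607, 0.2301, 0.0354]
tool_rot: [0.523, 0.852, 0.0, 0.0]
ft_force: [0.8, -0.3, 0.5]
grip_width: 0.0007
grip_force: 0.0
time: 6.68
position: [0.5595, 0.2304, 0.0084]
tool_rot: [0.523, 0.852, -0.0, -0.0]
ft_force: [-0.4, 0.4, -0.5]
grip_width: 0.0001
grip_force: 0.0
[0.55986741 0.2304594  0.00881435] [380 148] [173.93154754 278.35353086]
```

View pics/z4.png

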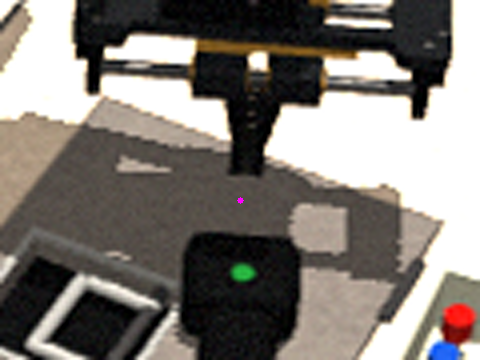

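```bash
for i in 1 2 3 4; do echo; done; echo '[{"tz": 0.004},{"tz": 0.004},{}]' > rows.txt && python3 nudge.py rows.txt | egrep 'posi|ft'
echo '[{"tz": 0.004},{"tz": 0.002},{}]' > rows.txt && python3 nudge.py rows.txt| egrep 'posi|ft'
echo '[{"tz": 0.003},{}]' > rows.txt && python3 nudge.py rows.txt| egrep 'posi|ft'
echo '[{"tz": 0.003},{}]' > rows.txt && python3 nudge.py rows.txt| egrep 'posi|ft'
```

```text
position: [0.5591, 0.2302, -0.0001]
ft_force: [-0.4, 0.1, 0.1]
position: [0.5593, 0.2303, -0.0059]
ft_force: [0.3, 0.6, 0.0]
position: [0.5595, 0.2303, -0.0087]
ft_force: [-0.2, 1.1, 0.3]
position: [0.5595, 0.2303, -0.0117]
ft_force: [-0.0, 0.8, -0.2]
```

So the TCP sits beyond the real fingertips. I'll keep feeling for contact in small steps.

```bash
echo '[{"tz": 0.003},{}]' > rows.txt && python3 nudge.py rows.txt| egrep 'posi|ft'
echo '[{"tz": 0.002},{}]' > rows.txt && python3 nudge.py rows.txt| egrep 'posi|ft'
echo '[{"tz": 0.002},{}]' > rows.txt && python3 nudge.py rows.txt| egrep 'posi|ft'
```

```text
position: [0.5595, 0.2303, -0.0147]
ft_force: [0.0, 0.6, 0.2]
position: [0.5596, 0.2303, -0.0165]
ft_force: [0.8, 0.3, -0.2]
position: [0.5596, 0.2304, -0.0185]
ft_force: [0.3, 0.3, -0.4]
```

```bash
echo '[{"tz": 0.002},{}]' > rows.txt && python3 nudge.py rows.txt| egrep 'posi|ft'
echo '[{"tz": 0.002},{}]' > rows.txt && python3 nudge.py rows.txt| egrep 'posi|ft'
```

```text
position: [0.5596, 0.2303, -0.0205]
ft_force: [0.2, 1.3, -1.1]
position: [0.5596, 0.2303, -0.0225]
ft_force: [-0.6, 0.4, 0.5]
```

```bash
for f in a; do :; done; echo '[{"tz": 0.002},{}]' > rows.txt && python3 nudge.py rows.txt| egrep 'posi|ft'
echo '[{"tz": 0.0015},{}]' > rows.txt && python3 nudge.py rows.txt| egrep 'posi|ft'
echo '[{"tz": 0.0015},{}]' > rows.txt && python3 nudge.py rows.txt| egrep 'posi|ft'
```

```text
position: [0.5595, 0.2303, -0.0246]
ft_force: [0.9, 0.4, 0.1]
position: [0.5596, 0.2303, -0.026]
ft_force: [0.1, 1.1, 0.1]
position: [0.5596, 0.2304, -0.0275]
ft_force: [-0.3, -1.0, 0.2]
```

```bash
echo '[{"tz": 0.0015},{}]' > rows.txt && python3 nudge.py rows.txt| egrep 'posi|ft'
echo '[{"tz": 0.0015},{}]' > rows.txt && python3 nudge.py rows.txt| egrep 'posi|ft'
echo '[{"tz": 0.0015},{}]' > rows.txt && python3 nudge.py rows.txt| egrep 'posi|ft'
python3 - <<'E'
from h import *
c=optics.camera("side");o=sensors.get_obs();p=o["position"]
q=proj(c,p).astype(int);print(p,q)
im=c["img"].copy();im=np.clip(im[q[1]-60:q[1]+30,q[0]-60:q[0]+60].astype(float)*2.6,0,255).astype(np.uint8);im=cv2.resize(im,None,fx=5,fy=5,interpolation=2);cv2.circle(im,(300,300),3,(255,0,255),-1)
cv2.imwrite("pics/z5.png",im[:,:,::-1])
E
```

```text
position: [0.5596, 0.2304, -0.029]
ft_force: [0.5, -0.9, 0.1]
position: [0.5598, 0.2304, -0.0303]
ft_force: [0.1, -0.0, 0.2]
position: [0.5598, 0.2304, -0.0304]
ft_force: [-1.4, 0.3, 9.3]
[ 0.55985197  0.23041556 -0.0304034 ] [379 161]
```

View pics/z5.png

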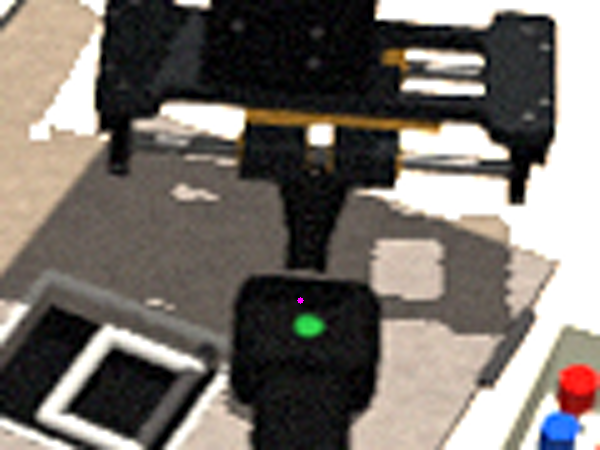

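```bash
python3 - <<'E'
from h import *
c=optics.camera("side");o=sensors.get_obs();r=R.from_quat(o["tool_rot"])
print("tip near edge",ray(c,(380.4,154.6),0),"exp",o["position"]+r.apply([-.0095,0,0]), r.apply([1,0,0]))
go([.617,.1215,.074],.47)
E
echo '[{"tz": -0.03},{"tz": -0.03},{"tz": -0.03},{"tz": -0.014},{"tx": -0.03},{"tx": -0.03},{"tx": -0.03},{"tx": -0.0325,"ty": 0.002},{},{}]' > rows.txt && python3 nudge.py rows.txt 0.07
python3 -c "
from h import *
go([.617,.1215,-.026],.47)"
```

```text
tip near edge [0.56453045 0.22317711 0.        ] exp [ 0.56420143  0.22195804 -0.03038336] [-4.53012890e-01  8.91503939e-01 -2.20489057e-04]
shift [-0.123   0.0016 -0.1044] turn 0.0 tool y at 0.47 q6 -0.26
time: 10.38
position: [0.6179, 0.1203, 0.0722]
tool_rot: [0.524, 0.851, 0.0, 0.0]
ft_force: [0.6, 0.5, -0.2]
grip_width: 0.0592
grip_force: 0.0
shift [ 0.0015 -0.0003  0.0982] turn -0.003 tool y at 0.467 q6 -0.45
```

```bash
echo '[{"tx": 0.001,"tz": 0.03},{"tz": 0.03},{"tz": 0.02},{"tz": 0.013},{"tz": 0.005},{},{}]' > rows.txt && python3 nudge.py rows.txt
echo '[{},{},{},{},{},{},{},{}]' > rows.txt && python3 nudge.py rows.txt 0.02 30
echo '[{"tz": -0.02},{"tz": -0.03},{"tz": -0.03},{"tz": -0.02},{},{}]' > rows.txt && python3 nudge.py rows.txt
python3 -c "
from h import *
go([.56,.385,.074],1.642)"
```

```text
time: 10.97
position: [0.617, 0.1235, -0.0251]
tool_rot: [0.523, 0.852, 0.0, 0.0]
ft_force: [0.2, -0.4, 0.1]
grip_width: 0.0699
grip_force: 0.0
time: 11.63
position: [0.6168, 0.1229, -0.0253]
tool_rot: [0.523, 0.852, 0.0, 0.0]
ft_force: [0.0, -0.0, 2.3]
grip_width: 0.0404
grip_force: 29.9
time: 12.13
position: [0.6169, 0.123, 0.0748]
tool_rot: [0.523, 0.852, 0.0, 0.001]
ft_force: [0.1, -0.3, -3.5]
grip_width: 0.0399
grip_force: 29.9
shift [0.2594 0.0679 0.0007] turn -1.172 tool y at 0.47 q6 -0.45
```

```bash
echo '[{"tx": 0.037,"ty": 0.0097},{"tx": 0.037,"ty": 0.0097},{"tx": 0.037,"ty": 0.0097},{"tx": 0.037,"ty": 0.0097},{"tx": 0.037,"ty": 0.0097},{"tx": 0.037,"ty": 0.0097},{"tx": 0.037,"ty": 0.0097},{"yaw": -0.1172},{"yaw": -0.1172},{"yaw": -0.1172},{"yaw": -0.1172},{"yaw": -0.1172},{"yaw": -0.1172},{"yaw": -0.1172},{"yaw": -0.1172},{"yaw": -0.1172},{"yaw": -0.1172},{},{}]' > rows.txt && python3 nudge.py rows.txt
echo '[{"tz": 0.03},{"tz": 0.03},{"tz": 0.02},{"tz": 0.01},{"tz": 0.007},{"tz": 0.003},{},{}]' > rows.txt && python3 nudge.py rows.txt
```

```text
time: 13.72
position: [0.5582, 0.3839, 0.0717]
tool_rot: [-0.034, 0.999, -0.001, -0.002]
ft_force: [0.1, 0.5, -2.3]
grip_width: 0.0395
grip_force: 29.9
time: 14.38
position: [0.5608, 0.3851, -0.0249]
tool_rot: [-0.035, 0.999, 0.0, 0.001]
ft_force: [-0.1, 0.2, -1.8]
grip_width: 0.0396
grip_force: 29.9
```

```bash
echo '[{"tz": 0.0012},{},{}]' > rows.txt && python3 nudge.py rows.txt|egrep 'ft|posi'
echo '[{},{},{},{},{"tz": -0.02},{"tz": -0.04},{"tz": -0.04},{},{}]' > rows.txt && python3 nudge.py rows.txt 0.07
python3 -c "
from h import *
go([.5139,.1154,.03],.0715)"
```

```text
position: [0.5611, 0.3853, -0.0257]
ft_force: [0.7, 0.3, 4.1]
time: 15.38
position: [0.562, 0.3857, 0.0763]
tool_rot: [-0.036, 0.999, 0.001, 0.003]
ft_force: [-0.4, -0.3, -0.9]
grip_width: 0.07
grip_force: 0.0
shift [ 0.0675 -0.2663  0.0452] turn 1.571 tool y at 1.642 q6 -1.2
```

```bash
echo '[{"tx": 0.0096,"ty": -0.038},{"tx": 0.0096,"ty": -0.038},{"tx": 0.0096,"ty": -0.038},{"tx": 0.0096,"ty": -0.038},{"tx": 0.0096,"ty": -0.038},{"tx": 0.0096,"ty": -0.038},{"tx": 0.0099,"ty": -0.038},{},{}]' > rows.txt && python3 nudge.py rows.txt 0.026
echo '[{"tz": 0.01,"yaw": 0.1208},{"tz": 0.01,"yaw": 0.1208},{"tz": 0.01,"yaw": 0.1208},{"tz": 0.01,"yaw": 0.1208},{"yaw": 0.1208},{"yaw": 0.1208},{"yaw": 0.1208},{"yaw": 0.1208},{"yaw": 0.1208},{"yaw": 0.1208},{"yaw": 0.1208},{"yaw": 0.1208},{"yaw": 0.1208},{},{},{}]' > rows.txt && python3 nudge.py rows.txt
python3 - <<'E'
from h import *
go([.5139,.1154,-.0435],.0715)
c=optics.camera("side");t=optics.camera("top")
im=cv2.resize(c["img"][110:230,290:420],None,fx=3,fy=3,interpolation=2);i2=cv2.resize(t["img"][130:360,30:300],None,fx=360/230,fy=360/230)
cv2.imwrite("pics/z6.png",np.clip(np.hstack([im,i2])[:,:,::-1]*1.8,0,255))
E
```

```text
time: 16.13
position: [0.5098, 0.1125, 0.0718]
tool_rot: [-0.033, 0.999, 0.0, -0.002]
ft_force: [-0.0, 1.0, 0.5]
grip_width: 0.0271
grip_force: 0.0
time: 17.47
position: [0.5111, 0.1153, 0.0326]
tool_rot: [0.68, 0.733, -0.0, -0.0]
ft_force: [0.4, 0.5, 0.9]
grip_width: 0.0262
grip_force: 0.0
shift [-0.0002  0.0028  0.0761] turn 0.004 tool y at 0.075 q6 -0.07[ WARN:0@1.963] global loadsave.cpp:1063 imwrite_ Unsupported depth image for selected encoder is fallbacked to CV_8U.
```

View pics/z6.png

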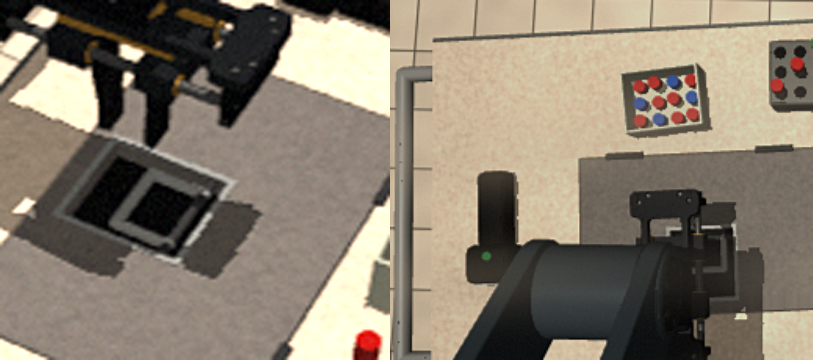

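```bash
echo '[{"ty": 0.003,"tz": 0.03},{"tz": 0.025},{"tz": 0.012},{"tz": 0.006},{"tz": 0.003},{},{}]' > rows.txt && python3 nudge.py rows.txt|egrep 'ft|posi'
echo '[{},{},{},{}]' > rows.txt && python3 nudge.py rows.txt 0.0 6
```

```text
position: [0.5149, 0.1147, -0.0423]
ft_force: [0.1, -1.0, 0.2]
time: 18.48
position: [0.513, 0.1147, -0.0426]
tool_rot: [0.681, 0.732, -0.001, -0.001]
ft_force: [-1.2, -0.9, 0.7]
grip_width: 0.009
grip_force: 6.0
```

```bash
echo '[{"ty": 0.0014,"tz": -0.0108},{"ty": 0.0041,"tz": -0.0101},{"ty": 0.0066,"tz": -0.0086},{"ty": 0.0086,"tz": -0.0067},{"ty": 0.0101,"tz": -0.0043},{"ty": 0.0082,"tz": -0.0014},{},{}]' > rows.txt && python3 nudge.py rows.txt
python3 - <<'E'
from h import *
s=optics.camera("side")
cv2.imwrite("pics/z7.png",np.clip(cv2.resize(s["img"][100:240,270:440],None,fx=3,fy=3,interpolation=2)[:,:,::-1]*1.8,0,255).astype(np.uint8))
E
```

```text
time: 19.15
position: [0.5563, 0.1177, 0.0007]
tool_rot: [0.681, 0.732, 0.002, 0.002]
ft_force: [1.3, 0.8, 8.4]
grip_width: 0.0085
grip_force: 6.0
```

View pics/z7.png

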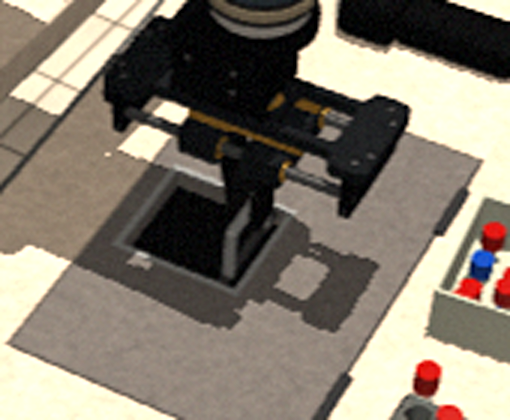

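```bash
echo '[{},{},{"tz": 0.004},{"tz": 0.004},{}]' > rows.txt && python3 nudge.py rows.txt 0.02|egrep 'ft|posi|width'
echo '[{},{},{},{},{}]' > rows.txt && python3 nudge.py rows.txt 0 50
python3 - <<'E'
import numpy as np
def B(th,ph):
    e=np.array([-np.cos(th),np.sin(th)]);n=np.array([np.sin(th),np.cos(th)]);return (112+42*np.cos(ph))*e+(42*np.sin(ph)-5)*n
k=np.linspace(0,1,13);P=np.array([B(.873*a,1.52-(1.52-1.134)*a) for a in k]);print(P[0],P[-1]);print(np.diff(P,axis=0).round(1).tolist())
E
```

```text
position: [0.5522, 0.1174, -0.0103]
ft_force: [-0.2, 0.6, -0.3]
grip_width: 0.0198
time: 20.03
position: [0.5535, 0.1175, -0.0092]
tool_rot: [0.681, 0.732, 0.0, 0.0]
ft_force: [0.8, -0.4, -3.2]
grip_width: 0.007
grip_force: 50.0
[-114.13252837   36.94582605] [-58.04966385 120.6756739 ]
[[1.6, 8.2], [2.2, 8.1], [2.8, 8.0], [3.4, 7.8], [4.0, 7.6], [4.5, 7.4], [5.1, 7.1], [5.6, 6.7], [6.1, 6.4], [6.5, 5.9], [7.0, 5.5], [7.4, 5.0]]
```

```bash
echo '[{"ty": 0.0016,"tz": -0.0082},{"ty": 0.0022,"tz": -0.0081},{"ty": 0.0028,"tz": -0.008},{},{}]' > rows.txt && python3 nudge.py rows.txt - 40
echo '[{"ty": 0.0034,"tz": -0.0078},{"ty": 0.004,"tz": -0.0076},{"ty": 0.0045,"tz": -0.0074},{"ty": 0.0051,"tz": -0.0071},{"ty": 0.0056,"tz": -0.0067},{"ty": 0.0061,"tz": -0.0064},{"ty": 0.0065,"tz": -0.0059},{"ty": 0.007,"tz": -0.0055},{"ty": 0.0074,"tz": -0.005},{},{}]' > rows.txt && python3 nudge.py rows.txt
python3 - <<'E'
from h import *
s=optics.camera("side")
cv2.imwrite("pics/z8.png",np.clip(cv2.resize(s["img"][60:260,240:460],None,fx=2.5,fy=2.5,interpolation=2)[:,:,::-1]*1.8,0,255).astype(np.uint8))
E
```

```text
time: 20.45
position: [0.5577, 0.1178, 0.0158]
tool_rot: [0.681, 0.732, -0.002, -0.001]
ft_force: [-5.1, -0.9, -3.2]
grip_width: 0.0076
grip_force: 40.0
time: 21.37
position: [0.6068, 0.1214, 0.075]
tool_rot: [0.681, 0.732, -0.002, -0.002]
ft_force: [-5.7, -1.3, -5.1]
grip_width: 0.0077
grip_force: 40.0
```

View pics/z8.png

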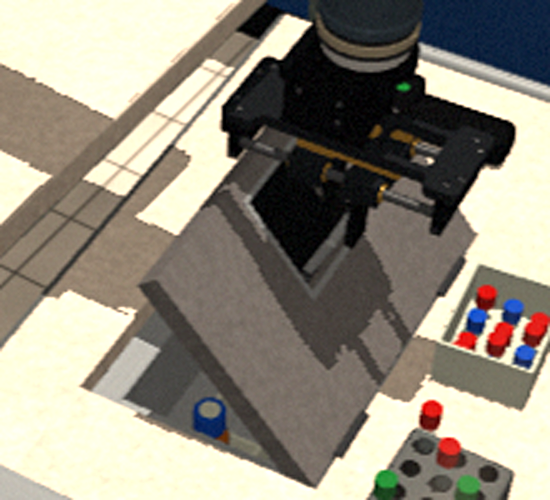

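```bash
echo '[{},{},{},{"tz": -0.02},{"tz": -0.04},{"tz": -0.04},{"tz": -0.03},{"ty": -0.03},{"ty": -0.04},{"ty": -0.04},{"ty": -0.03},{}]' > rows.txt && python3 nudge.py rows.txt 0.022
echo '[{"tz": 0.03},{"tz": 0.04},{"tz": 0.035},{},{}]' > rows.txt && python3 nudge.py rows.txt 0
python3 -c "
from h import *
go([.50,.1145,.0995],.0715)"
```

```text
time: 22.42
position: [0.4636, 0.1119, 0.2058]
tool_rot: [0.681, 0.732, -0.001, -0.001]
ft_force: [-0.7, 0.7, -0.5]
grip_width: 0.0216
grip_force: 0.0
time: 22.83
position: [0.4708, 0.1116, 0.0996]
tool_rot: [0.681, 0.732, 0.0, -0.0]
ft_force: [-0.3, -0.5, 0.6]
grip_width: 0.002
grip_force: 0.0
shift [0.0009 0.0294 0.0001] turn -0.0 tool y at 0.071 q6 -0.07
```

```bash
echo '[{"ty": 0.015},{"ty": 0.015},{"ty": 0.015,"tz": -0.004},{"ty": 0.015,"tz": -0.005},{"ty": 0.015,"tz": -0.006},{"ty": 0.015,"tz": -0.006},{"ty": 0.015,"tz": -0.004},{"ty": 0.012,"tz": -0.003},{}]' > rows.txt && python3 nudge.py rows.txt |egrep 'posi|ft'
echo '[{"ty": 0.012},{"ty": 0.01},{"ty": 0.008},{"ty": 0.006},{},{}]' > rows.txt && python3 nudge.py rows.txt |egrep 'posi|ft'
```

```text
position: [0.584, 0.1207, 0.139]
ft_force: [-5.9, -0.6, 11.2]
position: [0.625, 0.1228, 0.1323]
ft_force: [-0.7, -1.0, 0.7]
```

```bash
echo '[{"ty": 0.004},{"ty": 0.003},{},{}]' > rows.txt && python3 nudge.py rows.txt |egrep 'posi|ft'
echo '[{"ty": 0.003},{"ty": 0.002},{},{}]' > rows.txt && python3 nudge.py rows.txt |egrep 'posi|ft'
python3 - <<'E'
from h import *
t=optics.camera("top");s=optics.camera("side")
cv2.imwrite("pics/z9.png",np.clip(np.hstack([cv2.resize(s["img"][60:260,240:460],(440,400)),cv2.resize(t["img"][160:360,120:320],(400-40,400))])[:,:,::-1]*1.8,0,255).astype(np.uint8))
E
```

```text
position: [0.6299, 0.1231, 0.1295]
ft_force: [-3.1, -0.1, 3.3]
position: [0.6346, 0.1234, 0.1285]
ft_force: [-4.1, 0.2, 3.3]
```

```bash
echo '[{"ty": 0.004},{"ty": 0.004},{},{}]' > rows.txt && python3 nudge.py rows.txt |egrep 'posi|ft'
echo '[{"ty": 0.003},{"ty": 0.002},{},{}]' > rows.txt && python3 nudge.py rows.txt |egrep 'posi|ft'
```

```text
position: [0.6342, 0.1234, 0.1281]
ft_force: [-19.9, -3.7, 16.4]
position: [0.6334, 0.1233, 0.1283]
ft_force: [-30.2, -5.7, 25.4]
```

```bash
echo '[{"ty": 0.002},{"ty": 0.002},{},{}]' > rows.txt && python3 nudge.py rows.txt |egrep 'posi|ft'
```

```text
position: [0.6328, 0.1232, 0.1283]
ft_force: [-39.5, -6.7, 30.4]
```

```bash
echo '[{"ty": -0.02},{"ty": -0.04},{"ty": -0.04,"tz": -0.02},{"tx": 0.03,"ty": -0.02,"tz": -0.02},{"tx": 0.04},{"tx": 0.04},{"tx": 0.04},{"tx": 0.04},{"tx": 0.04},{"tx": 0.04},{}]' > rows.txt && python3 nudge.py rows.txt 0.04|egrep 'posi|ft'
python3 - <<'E'
from h import *
t=optics.camera("top");s=optics.camera("side")
cv2.imwrite("pics/z9.png",np.clip(np.hstack([cv2.resize(s["img"][60:260,240:460],(396,360)),cv2.resize(t["img"][190:350,130:310],(405,360))])[:,:,::-1]*1.8,0,255).astype(np.uint8))
h=cv2.cvtColor(t["img"],cv2.COLOR_RGB2HSV)
m1=((h[...,0]>100)&(h[...,0]<130)&(h[...,1]>120)&(h[...,2]>35)).astype(np.uint8)
m2=((h[...,0]>18)&(h[...,0]<35)&(h[...,1]>150)&(h[...,2]>60)).astype(np.uint8)
for nm,m in(("blue",m1),("yel",m2)):
    m[:215]=0;m[345:]=0;m[:,:140]=0;m[:,320:]=0
    n,l,st,ce=cv2.connectedComponentsWithStats(m)
    for i in range(1,n):
        if st[i,4]>15: print(nm,st[i].tolist(),ce[i].round(1),ray(t,ce[i],-.028).round(4))
for k in range(-2,3): # expected cell centres
    H=np.array([.667,.1264,0]);ux=np.array([.9974,.0715,0]);uy=np.array([-.0715,.9974,0]);print(k,(H-.115*ux+.054*k*uy).round(4))
E
```

```text
position: [0.5152, 0.3935, 0.1662]
ft_force: [0.9, -0.8, -0.3]
blue [225, 276, 13, 13, 62] [231.6 281.7] [ 0.5561  0.1198 -0.028 ]
blue [278, 277, 13, 12, 59] [284.2 282.3] [ 0.5577  0.0078 -0.028 ]
blue [202, 279, 13, 13, 61] [208.4 284.7] [ 0.5484  0.1689 -0.028 ]
yel [178, 278, 13, 12, 59] [183.9 283.2] [ 0.5501  0.2214 -0.028 ]
-2 [0.56   0.0105 0.    ]
-1 [0.5562 0.0643 0.    ]
0 [0.5523 0.1182 0.    ]
1 [0.5484 0.172  0.    ]
2 [0.5446 0.2259 0.    ]
```

View pics/z9.png

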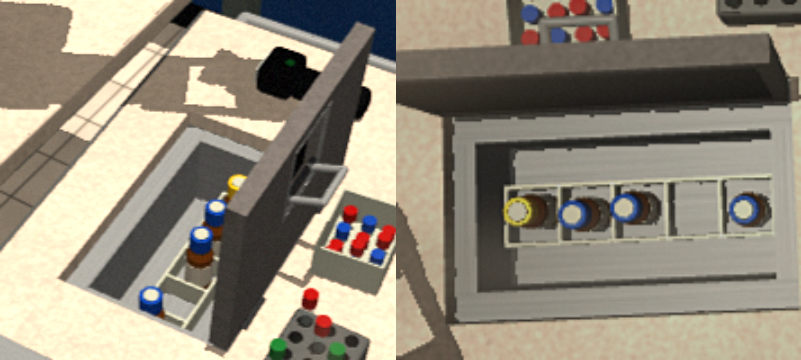

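Top view shows the hatch upright and three blue caps at (232,282), (209,285) and (285,283). The yellow cap is at (184,283), at the far left.

```bash
python3 - <<'E'
from h import *
s=optics.camera("side");t=optics.camera("top")
print("ledge side",np.array([ray(s,p,.08) for p in((217,240),(347,302),(337,317),(207,256))]).round(4).tolist())
g=cv2.GaussianBlur(cv2.cvtColor(t["img"],cv2.COLOR_RGB2GRAY),(3,3),0).astype(int)
for v in(220,268,315): print(v,g[v,355:425:1].tolist())
print(g[195:210,394].tolist(),g[325:340,397].tolist())
go([.555,.119,.10],1.642)
E
```

```text
ledge side [[0.4629, -0.205, 0.08], [0.7279, -0.1896, 0.08], [0.7294, -0.2234, 0.08], [0.4708, -0.2428, 0.08]]
220 [105, 104, 104, 105, 107, 101, 85, 80, 88, 92, 91, 90, 90, 91, 92, 90, 89, 89, 90, 89, 88, 88, 87, 71, 39, 31, 58, 82, 89, 89, 90, 89, 86, 84, 84, 86, 85, 83, 83, 84, 84, 83, 82, 82, 82, 82, 82, 80, 81, 78, 73, 76, 81, 82, 81, 79, 79, 80, 80, 79, 88, 101, 104, 102, 103, 106, 107, 104, 103, 105]
268 [106, 108, 109, 109, 108, 108, 109, 100, 84, 85, 93, 92, 91, 90, 89, 89, 91, 91, 90, 89, 90, 91, 91, 93, 83, 56, 34, 42, 73, 89, 88, 88, 88, 87, 86, 86, 86, 85, 84, 84, 84, 84, 84, 85, 86, 86, 84, 83, 81, 80, 80, 80, 83, 84, 83, 81, 80, 80, 80, 81, 79, 81, 95, 106, 107, 105, 102, 101, 103, 105]
315 [103, 103, 103, 102, 102, 102, 103, 105, 97, 81, 84, 92, 92, 91, 89, 88, 89, 90, 90, 89, 87, 87, 89, 91, 92, 83, 60, 43, 47, 69, 85, 88, 87, 88, 87, 86, 86, 86, 85, 85, 84, 83, 84, 84, 84, 84, 84, 83, 83, 82, 80, 80, 78, 75, 79, 83, 83, 81, 80, 81, 82, 85, 82, 80, 93, 103, 105, 104, 101, 100]
[102, 102, 104, 106, 108, 100, 84, 80, 84, 85, 84, 84, 84, 84, 84] [83, 84, 84, 84, 84, 84, 84, 83, 80, 82, 95, 103, 103, 103, 103]
shift [-0.2678  0.0207  0.0659] turn -1.571 tool y at 0.071 q6 0.4
```

```bash
echo '[{"yaw": -0.1208},{"yaw": -0.1208},{"yaw": -0.1208},{"yaw": -0.1208},{"yaw": -0.1208},{"yaw": -0.1208},{"yaw": -0.1208},{"yaw": -0.1208},{"yaw": -0.1208},{"yaw": -0.1208},{"yaw": -0.1208},{"yaw": -0.1208},{"yaw": -0.1208},{}]' > rows.txt && python3 nudge.py rows.txt 0.037|egrep 'posi|ft'
echo '[{"tx": -0.003,"ty": -0.0382,"tz": 0.01},{"tx": -0.003,"ty": -0.0382,"tz": 0.01},{"tx": -0.003,"ty": -0.0382,"tz": 0.01},{"tx": -0.003,"ty": -0.0382,"tz": 0.01},{"tx": -0.003,"ty": -0.0382,"tz": 0.01},{"tx": -0.003,"ty": -0.0382,"tz": 0.01},{"tx": -0.003,"ty": -0.0382,"tz": 0.01},{},{},{}]' > rows.txt && python3 nudge.py rows.txt|egrep 'posi|ft'
python3 -c "
from h import *
go([.555,.119,-.085],1.642)"
```

```text
position: [0.5159, 0.3834, 0.1663]
ft_force: [-0.4, -0.1, -0.2]
position: [0.555, 0.1194, 0.0964]
ft_force: [0.2, 0.3, 0.7]
shift [ 0.     -0.0004  0.1814] turn -0.004 tool y at 1.638 q6 -1.62
```

```bash
echo '[{"tz": 0.04},{"tz": 0.04},{"tz": 0.035},{"tz": 0.025},{"tz": 0.02},{"tz": 0.012},{"tz": 0.006},{"tz": 0.003},{},{}]' > rows.txt && python3 nudge.py rows.txt|egrep 'posi|ft'
echo '[{},{},{},{},{}]' > rows.txt && python3 nudge.py rows.txt 0.01 30
echo '[{"tz": -0.01},{"tz": -0.02},{"tz": -0.03},{"tz": -0.04},{"tz": -0.04},{"tz": -0.04},{"tz": -0.04},{"tz": -0.01},{}]' > rows.txt && python3 nudge.py rows.txt
python3 -c "
from h import *
go([.662,-.2092,.13])"
```

```text
position: [0.5559, 0.1206, -0.0836]
ft_force: [-0.3, -0.7, -0.2]
time: 30.22
position: [0.5558, 0.1203, -0.0837]
tool_rot: [-0.035, 0.999, 0.0, 0.001]
ft_force: [0.1, 0.8, 5.8]
grip_width: 0.0274
grip_force: 30.0
time: 30.97
position: [0.5574, 0.1202, 0.1494]
tool_rot: [-0.036, 0.999, -0.0, 0.004]
ft_force: [1.0, 0.0, -2.0]
grip_width: 0.0272
grip_force: 30.0
shift [-0.0807 -0.336   0.0203] turn 0 tool y at 1.642 q6 -1.63
```

```bash
echo '[{"ty": -0.0373},{"ty": -0.0373},{"ty": -0.0373},{"tx": -0.0135,"ty": -0.0373},{"tx": -0.0135,"ty": -0.0373},{"tx": -0.0135,"ty": -0.0373},{"tx": -0.0135,"ty": -0.0373},{"tx": -0.0135,"ty": -0.0373},{"tx": -0.0135,"ty": -0.0373},{},{},{}]' > rows.txt && python3 nudge.py rows.txt
python3 -c "
from h import *
go([.662,-.2092,.1165])"
```

```text
time: 31.97
position: [0.6573, -0.2078, 0.1422]
tool_rot: [-0.035, 0.999, 0.002, -0.003]
ft_force: [-0.3, -0.5, -1.1]
grip_width: 0.0269
grip_force: 30.0
shift [-0.0047 -0.0018  0.0256] turn 0 tool y at 1.641 q6 -2.11
```

```bash
echo '[{"tx": -0.0047,"ty": -0.0018,"tz": 0.01},{"tz": 0.008},{"tz": 0.004},{},{}]' > rows.txt && python3 nudge.py rows.txt|egrep 'posi|ft'
echo '[{"tz": 0.002},{},{}]' > rows.txt && python3 nudge.py rows.txt|egrep 'posi|ft|width'
echo '[{"tz": 0.0015},{},{}]' > rows.txt && python3 nudge.py rows.txt|egrep 'posi|ft|width'
```

```text
position: [0.6639, -0.2092, 0.1225]
ft_force: [-0.2, -1.2, -0.1]
position: [0.6645, -0.2103, 0.1216]
ft_force: [-0.7, -1.0, -2.0]
grip_width: 0.0269
position: [0.6644, -0.2104, 0.1198]
ft_force: [0.1, 0.6, -1.1]
grip_width: 0.0269
```

```bash
echo '[{"tz": 0.0015},{},{}]' > rows.txt && python3 nudge.py rows.txt|egrep 'posi|ft'
echo '[{"tz": 0.001},{},{}]' > rows.txt && python3 nudge.py rows.txt|egrep 'posi|ft'
echo '[{"tz": 0.001},{},{}]' > rows.txt && python3 nudge.py rows.txt|egrep 'posi|ft'
```

```text
position: [0.6643, -0.2103, 0.1181]
ft_force: [0.7, 0.1, -1.0]
position: [0.6643, -0.2103, 0.1172]
ft_force: [0.2, 0.1, -1.1]
position: [0.6645, -0.2104, 0.1164]
ft_force: [0.4, 0.5, -1.1]
```

```bash
echo '[{"tz": 0.001},{},{}]' > rows.txt && python3 nudge.py rows.txt|egrep 'posi|ft'
echo '[{"tz": 0.001},{},{}]' > rows.txt && python3 nudge.py rows.txt|egrep 'posi|ft'
```

```text
position: [0.6649, -0.2104, 0.1164]
ft_force: [-1.3, -0.5, 4.9]
position: [0.6651, -0.2105, 0.1163]
ft_force: [-1.8, 1.2, 8.4]
```

```bash
echo '[{"tz": -0.001},{},{},{},{"tz": -0.02},{"tz": -0.03},{}]' > rows.txt && python3 nudge.py rows.txt 0.037|egrep 'posi|ft'
python3 -c "
from h import *
go([.5478,.1682,.09],1.642)"
```

```text
position: [0.6678, -0.212, 0.1706]
ft_force: [1.0, -0.9, 1.0]
shift [0.0933 0.3882 0.0777] turn 0.0 tool y at 1.642 q6 -2.11
```

```bash
echo '[{"tx": 0.0187,"ty": 0.0353},{"tx": 0.0187,"ty": 0.0353},{"tx": 0.0187,"ty": 0.0353},{"tx": 0.0187,"ty": 0.0353},{"tx": 0.0187,"ty": 0.0353},{"ty": 0.0353},{"ty": 0.0353,"tz": 0.01},{"ty": 0.0353,"tz": 0.02},{"ty": 0.0353,"tz": 0.02},{"ty": 0.0353,"tz": 0.025},{"ty": 0.0353},{},{}]' > rows.txt && python3 nudge.py rows.txt|egrep 'posi|ft'
python3 -c "
from h import *
go([.5478,.1682,-.0837],1.642)"
```

```text
position: [0.543, 0.1708, 0.0904]
ft_force: [-0.6, 0.0, 0.6]
shift [-0.0047 -0.0029  0.1741] turn 0.004 tool y at 1.646 q6 -1.54
```

```bash
echo '[{"tx": -0.003,"ty": -0.0015,"tz": 0.03},{"tz": 0.04},{"tz": 0.035},{"tz": 0.025},{"tz": 0.02},{"tz": 0.012},{"tz": 0.008},{"tz": 0.004},{},{}]' > rows.txt && python3 nudge.py rows.txt|egrep 'posi|ft'
echo '[{},{},{},{},{}]' > rows.txt && python3 nudge.py rows.txt 0.01 30
echo '[{"tz": -0.01},{"tz": -0.02},{"tz": -0.03},{"tz": -0.04},{"tz": -0.04},{"tz": -0.04},{"tz": -0.04},{"tz": -0.01},{},{}]' > rows.txt && python3 nudge.py rows.txt
python3 -c "
from h import *
go([.592,-.212,.125],1.642)"
```

```text
position: [0.5477, 0.1676, -0.0819]
ft_force: [0.4, -0.0, 0.2]
time: 37.05
position: [0.5476, 0.168, -0.0818]
tool_rot: [-0.036, 0.999, 0.0, 0.001]
ft_force: [-0.2, 0.7, 6.6]
grip_width: 0.0269
grip_force: 29.9
time: 37.88
position: [0.546, 0.1677, 0.1473]
tool_rot: [-0.036, 0.999, -0.0, -0.0]
ft_force: [-0.4, -0.3, -1.2]
grip_width: 0.0277
grip_force: 29.9
shift [-0.0188 -0.382   0.0223] turn 0.0 tool y at 1.642 q6 -1.54
```

```bash
echo '[{"ty": -0.0382},{"ty": -0.0382},{"ty": -0.0382},{"ty": -0.0382},{"ty": -0.0382},{"tx": -0.003,"ty": -0.0382},{"tx": -0.004,"ty": -0.0382},{"tx": -0.004,"ty": -0.0382},{"tx": -0.004,"ty": -0.0382},{"tx": -0.004,"ty": -0.0382},{},{},{},{}]' > rows.txt && python3 nudge.py rows.txt
python3 -c "
from h import *
go([.592,-.212,.1192],1.642)"
```

```text
time: 39.05
position: [0.5912, -0.2099, 0.1452]
tool_rot: [-0.036, 0.999, 0.001, -0.002]
ft_force: [0.2, 0.4, -1.2]
grip_width: 0.0269
grip_force: 29.9
shift [-0.0007 -0.0023  0.026 ] turn 0.001 tool y at 1.643 q6 -2.16
```

```bash
echo '[{"ty": -0.002,"tz": 0.012},{"tz": 0.008},{"tz": 0.004},{"tz": 0.002},{},{}]' > rows.txt && python3 nudge.py rows.txt|egrep 'posi|ft'
echo '[{"tz": 0.001},{},{}]' > rows.txt && python3 nudge.py rows.txt|egrep 'posi|ft'
echo '[{"tz": 0.001},{},{}]' > rows.txt && python3 nudge.py rows.txt|egrep 'posi|ft'
```

```text
position: [0.593, -0.2137, 0.1211]
ft_force: [-0.7, 0.9, -0.9]
position: [0.5931, -0.2141, 0.1205]
ft_force: [0.0, -0.3, -1.6]
position: [0.5929, -0.2139, 0.1192]
ft_force: [1.2, -0.2, -1.2]
```

```bash
echo '[{"ty": 0.002,"tz": 0.001},{},{}]' > rows.txt && python3 nudge.py rows.txt|egrep 'posi|ft'
echo '[{"tz": 0.001},{},{}]' > rows.txt && python3 nudge.py rows.txt|egrep 'posi|ft'
```

```text
position: [0.5929, -0.2119, 0.1183]
ft_force: [0.8, -0.7, -0.5]
position: [0.5933, -0.2119, 0.1182]
ft_force: [-1.1, 1.5, 5.6]
```

```bash
echo '[{},{},{},{},{"tz": -0.02},{"tz": -0.03},{},{}]' > rows.txt && python3 nudge.py rows.txt 0.037|egrep 'posi|ft'
python3 -c "
from h import *
go([.557,.0065,.12],1.642)"
```

```text
position: [0.5941, -0.2127, 0.1689]
ft_force: [-0.5, 0.8, -0.6]
shift [0.0216 0.2214 0.0483] turn -0.0 tool y at 1.642 q6 -2.16
```

```bash
echo '[{"tx": 0.0036,"ty": 0.0369},{"tx": 0.0036,"ty": 0.0369},{"tx": 0.0036,"ty": 0.0369},{"tx": 0.0036,"ty": 0.0369},{"tx": 0.0036,"ty": 0.0369,"tz": 0.02},{"tx": 0.0036,"ty": 0.0369,"tz": 0.028},{},{},{},{}]' > rows.txt && python3 nudge.py rows.txt 0.035|egrep 'posi|ft'
python3 -c "
from h import *
go([.5567,.0072,-.0825],1.642)"
```

```text
position: [0.5572, 0.0021, 0.1225]
ft_force: [0.1, 0.5, 0.9]
shift [0.0004 0.0053 0.205 ] turn -0.001 tool y at 1.641 q6 -1.84
```

```bash
echo '[{"ty": 0.004,"tz": 0.04},{"tz": 0.04},{"tz": 0.03},{"tz": 0.01},{},{},{}]' > rows.txt && python3 nudge.py rows.txt|egrep 'posi|ft'
python3 -c "
from h import *
go([.5567,.0072,-.0825],1.642)"
```

```text
position: [0.558, 0.0063, 0.0041]
ft_force: [0.5, -0.5, -0.0]
shift [0.0015 0.0011 0.0866] turn -0.001 tool y at 1.641 q6 -1.83
```

```bash
echo '[{"tx": 0.001,"ty": 0.001,"tz": 0.025},{"tz": 0.015},{"tz": 0.01},{"tz": 0.008},{}]' > rows.txt && python3 nudge.py rows.txt|egrep 'posi|ft'
echo '[{"tz": 0.01},{"tz": 0.01},{"tz": 0.006},{"tz": 0.003},{},{}]' > rows.txt && python3 nudge.py rows.txt|egrep 'posi|ft'
echo '[{},{},{},{},{}]' > rows.txt && python3 nudge.py rows.txt 0.01 30
```

```text
position: [0.5551, 0.008, -0.0558]
ft_force: [-0.6, 0.3, 0.2]
position: [0.5547, 0.0082, -0.085]
ft_force: [0.1, 0.5, -0.7]
time: 43.97
position: [0.5552, 0.008, -0.0844]
tool_rot: [-0.036, 0.999, -0.0, 0.0]
ft_force: [-0.2, -0.5, 0.8]
grip_width: 0.0268
grip_force: 30.0
```

```bash
echo '[{"tz": -0.01},{"tz": -0.02},{"tz": -0.03},{"tz": -0.04},{"tz": -0.04},{"tz": -0.04},{"tz": -0.04},{"tz": -0.01},{},{},{}]' > rows.txt && python3 nudge.py rows.txt|egrep 'posi|ft|wid'
python3 -c "
from h import *
go([.522,-.2148,.125],1.642)"
```

```text
position: [0.5529, 0.0085, 0.1435]
ft_force: [0.4, 0.2, -2.0]
grip_width: 0.0275
shift [ 0.0466 -0.2206  0.0184] turn -0.0 tool y at 1.642 q6 -1.83
```

```bash
echo '[{"tx": 0.0078,"ty": -0.0365},{"tx": 0.0078,"ty": -0.0365},{"tx": 0.0078,"ty": -0.0365},{"tx": 0.0078,"ty": -0.0365},{"tx": 0.0078,"ty": -0.0365},{"tx": 0.0078,"ty": -0.0365},{},{},{},{}]' > rows.txt && python3 nudge.py rows.txt|egrep 'posi|ft|wid'
python3 -c "
from h import *
go([.522,-.2148,.119],1.642)"
```

```text
position: [0.5227, -0.2118, 0.1437]
ft_force: [-0.5, 0.0, -1.4]
grip_width: 0.0272
shift [ 0.0009 -0.003   0.0247] turn 0.001 tool y at 1.643 q6 -2.23
```

```bash
echo '[{"ty": -0.002,"tz": 0.012},{"tz": 0.008},{"tz": 0.004},{"tz": 0.001},{},{}]' > rows.txt && python3 nudge.py rows.txt|egrep 'posi|ft'
echo '[{"tz": 0.0015},{},{}]' > rows.txt && python3 nudge.py rows.txt|egrep 'posi|ft'
echo '[{"tz": 0.001},{},{}]' > rows.txt && python3 nudge.py rows.txt|egrep 'posi|ft'
```

```text
position: [0.5242, -0.2153, 0.1205]
ft_force: [-0.1, 0.9, -1.0]
position: [0.524, -0.2157, 0.1191]
ft_force: [0.4, -0.8, -1.1]
position: [0.5239, -0.2157, 0.1178]
ft_force: [0.2, -1.2, -1.2]
```

```bash
echo '[{"ty": 0.001,"tz": 0.001},{},{}]' > rows.txt && python3 nudge.py rows.txt|egrep 'posi|ft'
echo '[{"tz": 0.001},{},{}]' > rows.txt && python3 nudge.py rows.txt|egrep 'posi|ft'
echo '[{"tz": 0.0008},{},{}]' > rows.txt && python3 nudge.py rows.txt|egrep 'posi|ft'
```

```text
position: [0.5238, -0.2145, 0.1167]
ft_force: [0.4, -0.8, -1.9]
position: [0.5238, -0.2146, 0.1158]
ft_force: [0.5, 0.8, -1.1]
position: [0.5241, -0.2148, 0.1156]
ft_force: [-1.8, 1.4, 4.0]
```

```bash
echo '[{},{},{},{},{"tz": -0.02},{"tz": -0.04},{"tz": -0.04},{"tz": -0.03},{},{}]' > rows.txt && python3 nudge.py rows.txt 0.037|egrep 'posi|ft'
python3 -c "
from h import *
go([.722,.04,.24],1.642)"
python3 - <<'E'
from h import *
s=optics.camera("side")
i=cv2.resize(s["img"][120:420,170:470],(600,600));cv2.imwrite("pics/z10.png",np.clip(i[:,:,::-1]*1.6,0,255).astype(np.uint8))
E
```

```text
position: [0.525, -0.2154, 0.2471]
ft_force: [-0.6, 0.6, 0.2]
shift [-0.2146  0.2407  0.0073] turn 0.0 tool y at 1.642 q6 -2.23
```

View pics/z10.png

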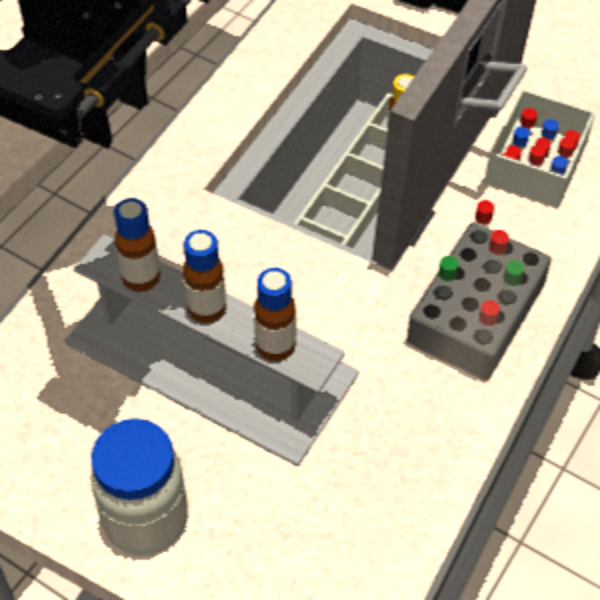

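```bash
echo '[{"tx": -0.0268,"ty": 0.0301},{"tx": -0.0268,"ty": 0.0301},{"tx": -0.0268,"ty": 0.0301},{"tx": -0.0268,"ty": 0.0301},{"tx": -0.0268,"ty": 0.0301},{"tx": -0.0268,"ty": 0.0301},{"tx": -0.0268,"ty": 0.0301},{"tx": -0.0268,"ty": 0.0301},{},{},{}]' > rows.txt && python3 nudge.py rows.txt 0|egrep 'posi|ft'
python3 -c "
from h import *
go([.722,.04,.13],1.642)"
```

```text
position: [0.7191, 0.0407, 0.2423]
ft_force: [-0.5, 0.6, -0.1]
shift [-0.0035 -0.0009  0.1122] turn 0.0 tool y at 1.642 q6 -1.74
```

```bash
echo '[{"tz": 0.03},{"tz": 0.04},{"tz": 0.028},{"tz": 0.01},{},{}]' > rows.txt && python3 nudge.py rows.txt|egrep 'posi|ft'
echo '[{"tx": 0.012},{"tx": 0.012},{"tx": 0.012},{"tx": 0.012},{"tx": 0.0163,"tz": 0.003},{"tx": 0.0163,"tz": 0.003},{}]' > rows.txt && python3 nudge.py rows.txt|egrep 'posi|ft'
echo '[{"tx": 0.0152,"tz": 0.006},{"tx": 0.0152,"tz": 0.006},{"tx": 0.014,"tz": 0.009},{"tx": 0.014,"tz": 0.009},{"tx": 0.012,"tz": 0.0115},{"tx": 0.012,"tz": 0.0115},{}]' > rows.txt && python3 nudge.py rows.txt|egrep 'posi|ft'
python3 -c "
from h import *
P=sensors.get_obs()['position'];H=np.array([.667,.1264]);d=P[:2]-H;print(d@[.9974,.0715],d@[-.0715,.9974],P[2]+.0305)"
```

```text
position: [0.7206, 0.0395, 0.1374]
ft_force: [0.9, -0.7, -0.4]
position: [0.6411, 0.0344, 0.1349]
ft_force: [0.6, -0.5, 1.0]
position: [0.5564, 0.0289, 0.0782]
ft_force: [-0.9, 0.4, 0.4]
-0.11724775969809469 -0.08932554328920662 0.10870167837410022
```

```bash
echo '[{"tx": 0.009,"tz": 0.0135},{"tx": 0.009,"tz": 0.0135},{"tx": 0.0053,"tz": 0.0112},{"tx": 0.0053,"tz": 0.0112},{"tx": 0.0033,"tz": 0.0119},{"tx": 0.0033,"tz": 0.0119},{}]' > rows.txt && python3 nudge.py rows.txt|egrep 'posi|ft'
echo '[{"tx": 0.0014,"tz": 0.0082},{"tx": 0.0014,"tz": 0.008},{"tz": 0.005},{"tz": 0.004},{},{}]' > rows.txt && python3 nudge.py rows.txt|egrep 'posi|ft'
```

```text
position: [0.5231, 0.0265, 0.0043]
ft_force: [-0.3, -0.2, -0.2]
position: [0.5197, 0.0267, -0.0207]
ft_force: [-0.1, 0.6, 0.5]
```

```bash
echo '[{"tz": 0.004},{"tz": 0.003},{},{}]' > rows.txt && python3 nudge.py rows.txt|egrep 'posi|ft'
echo '[{"tz": 0.003},{"tz": 0.002},{},{}]' > rows.txt && python3 nudge.py rows.txt|egrep 'posi|ft'
```

```text
position: [0.52, 0.0266, -0.0276]
ft_force: [-0.4, -0.3, 1.1]
position: [0.5203, 0.0265, -0.0305]
ft_force: [-2.7, 0.7, 17.4]
```

```bash
echo '[{"tz": -0.02},{"tz": -0.04},{"tz": -0.035},{"tx": -0.0235,"ty": 0.0298},{"tx": -0.0235,"ty": 0.0298},{"tx": -0.0235,"ty": 0.0298},{},{},{}]' > rows.txt && python3 nudge.py rows.txt|egrep 'posi|ft'
python3 - <<'E'
from h import *
H=np.array([.667,.1264]);p=H+[-.0848*.9974,-.0848*.0715];go([*p,-.0125],1.642)
s=optics.camera("side")
i=cv2.resize(s["img"][80:280,220:460],(720,600));cv2.imwrite("pics/z11.png",np.clip(i[:,:,::-1]*1.8,0,255).astype(np.uint8))
E
```

```text
position: [0.5828, 0.1206, 0.062]
ft_force: [-1.0, -0.9, 0.4]
shift [ 0.0003 -0.0003  0.0745] turn 0.001 tool y at 1.643 q6 -1.63
```

```bash
echo '[{"tz": 0.03},{"tz": 0.025},{"tz": 0.012},{"tz": 0.007},{},{}]' > rows.txt && python3 nudge.py rows.txt|egrep 'posi|ft'
echo '[{"tx": 0.008},{"tx": 0.008},{"tx": 0.008},{"tx": 0.008},{"tx": 0.008,"tz": 0.001},{"tx": 0.004,"tz": 0.001},{},{}]' > rows.txt && python3 nudge.py rows.txt|egrep 'posi|ft'
```

```text
position: [0.5841, 0.1202, -0.0112]
ft_force: [-0.5, 0.1, 0.2]
position: [0.5396, 0.1176, -0.0134]
ft_force: [1.1, 0.3, 0.2]
```

```bash
echo '[{"tz": -0.02},{"tz": -0.025},{"tx": 0.02},{"tx": 0.006},{},{"tz": 0.02},{"tz": 0.02},{"tz": 0.008},{},{}]' > rows.txt && python3 nudge.py rows.txt|egrep 'posi|ft'
echo '[{"tz": 0.006},{"tz": 0.004},{"tz": 0.002},{},{}]' > rows.txt && python3 nudge.py rows.txt|egrep 'posi|ft'
```

```text
position: [0.5143, 0.1157, -0.0171]
ft_force: [-0.1, 0.5, 0.2]
position: [0.5145, 0.1157, -0.0283]
ft_force: [0.2, 0.0, -0.5]
```

```bash
echo '[{"tz": 0.0015},{"tz": 0.001},{},{}]' > rows.txt && python3 nudge.py rows.txt|egrep 'posi|ft'
echo '[{"tz": 0.001},{},{}]' > rows.txt && python3 nudge.py rows.txt|egrep 'posi|ft'
```

```text
position: [0.5143, 0.1157, -0.0309]
ft_force: [1.0, 0.2, 0.4]
position: [0.5144, 0.1157, -0.0313]
ft_force: [0.2, -0.5, 6.7]
```

Contact came exactly at flush. I'll retreat and check with the last picture.

```bash
echo '[{"tz": 0.0005},{},{"tz": -0.03},{"tz": -0.04},{"tz": -0.04},{"tz": -0.04},{"tx": 0.04},{"ty": 0.04},{"ty": 0.04},{"ty": 0.04},{"ty": 0.04},{"ty": 0.04},{"ty": 0.04},{"ty": 0.04},{"ty": 0.04},{},{}]' > rows.txt && python3 nudge.py rows.txt
python3 - <<'E'
from h import *
t=optics.camera("top");s=optics.camera("side")
a=cv2.resize(s["img"][80:400,180:480],(562,600));b=t["img"][190:350,60:320];b=cv2.resize(b,(238*1,146))
c=cv2.resize(s["img"][145:225,300:370],(238,272));d=cv2.resize(t["img"][255:335,190:270],(238,182))
cv2.imwrite("pics/z12.png",np.clip(np.hstack([a,np.vstack([b,c,d])])[:,:,::-1]*1.7,0,255).astype(np.uint8))
E
```

```text
time: 57.9
position: [0.4507, 0.4339, 0.1172]
tool_rot: [-0.038, 0.999, -0.0, 0.0]
ft_force: [-0.1, -1.0, 0.3]
grip_width: 0.0006
grip_force: 0.0
```

View pics/z12.png

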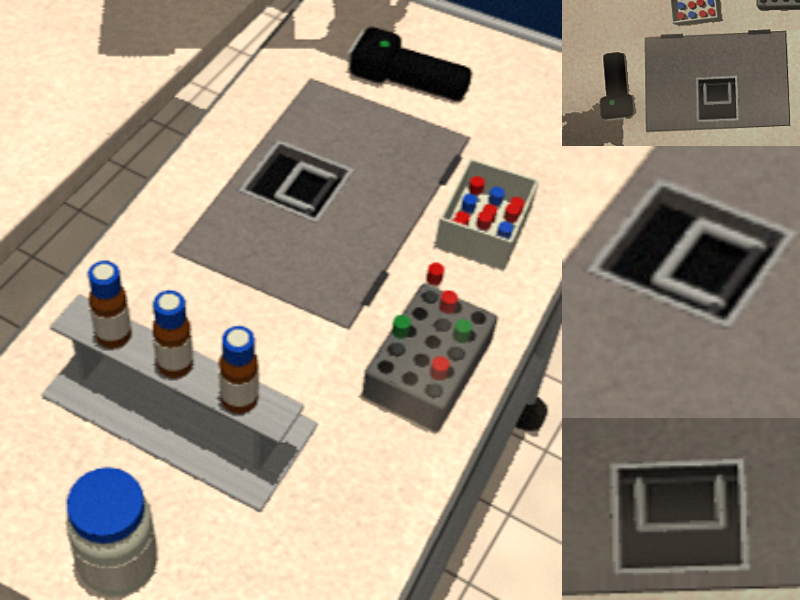

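```bash
python3 -c "
from rig import robot, optics, sensors
print(robot.hand_in())"
```

```text
the job is handed in; nothing more can be done
None
```

I handed the job in at about 58 s of robot time: in the last picture all three blue-capped bottles stand on the ledge, the hatch is shut flush with the ring folded flat, the scanner lies clear on the deck, and the rack, jar and tub look undisturbed; the yellow-capped bottle was never touched.

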